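Fetch the ink pad from behind the stamps and put the stamps back

TASK

I need the green ink pad, but the three hand stamps in the wooden stamp holder stand in front of it. Stand all three stamps upright in the walnut tray, and once they are all there take the ink pad out of the holder and lay it, lid up, in the middle of the green mat with its long side along the mat's long side. Then put every stamp back upright in the very well it came from, without tipping a stamp or the pad, and leave the eraser, the ink bottle and the sand timer where they are.

Things in the scene. Friction and masses are not known exactly. Their poses are not given: they have to be found in the camera images.
- stamp_brown: Reddish-brown wooden hand stamp standing in one of the holder's round wells, loose, 74 mm tall. Origin: centre of its underside, z up the handle; round about z. Foot 38 mm across, 16 mm high, then a narrow waist; the handle's head is widest (30-32 mm) 45 to 62 mm over the origin: pinch it there. About 50 g.
- stamp_dark: Nearly black wooden hand stamp standing in one of the holder's round wells, loose, 70 mm tall. Origin: centre of its underside, z up the handle; round about z. Foot 38 mm across, 16 mm high, then a narrow waist; the handle's head is widest (30-32 mm) 45 to 62 mm over the origin: pinch it there. About 50 g.
- stamp_blue: Blue-handled (pale wooden foot, brass ring) hand stamp standing in one of the holder's round wells, loose, 77 mm tall. Origin: centre of its underside, z up the handle; round about z. Foot 38 mm across, 16 mm high, then a narrow waist; the handle's head is widest (30-32 mm) 45 to 62 mm over the origin: pinch it there. About 50 g.
- ink_pad: Flat dark green ink-pad tin, 62 mm (x) by 90 mm (y) by 17 mm high, loose, about 90 g; origin at the centre of its underside, z up. Its lid stays shut. It starts in the holder's oblong recess behind the stamps, its axes along the holder's, its top 11 mm over the block; grasp it across the 62 mm.
- holder: Pale wooden block, dark-edged, 142 (x) by 190 (y) by 16 mm, fixed; origin at the centre of its underside, x away from the robot within 0.3 rad. Recesses are 6 mm deep, floors 10 mm over the origin: round wells 50 mm across at x -36, y -57, 0, 57 mm (stamps start up to 5 mm off centre); the ink pad's at x 28, y -24; the eraser's at x 28, y 58. Stamp to pad: under 20 mm, too tight to grip.
- tray: Walnut pen tray, empty, fixed, left or right of the holder: 108 mm (x) by 300 mm (y), its long y axis along the world's x within 0.15 rad; origin at the centre of its underside. Inside 96 by 290 mm, floor 4 mm over the origin, rim 18 mm high. Holds the stamps in a row 80 mm apart along its y.
- mat: Green rubber mat with a thin white border line, 150 mm (its x) by 190 mm (its y), 3 mm thick, fixed to the desk on the other side of the holder; origin at the centre of its underside, turned at most 0.3 rad. Its upper face is 3 mm over the origin.
- eraser: Blue and white eraser, 22 by 54 by 12 mm, lying in the small recess of the holder beside the ink pad; loose, not to be moved. Origin at the centre of its underside.
- ink_bottle: Dark blue squat ink bottle with a black cap, 52 mm across, 58 mm tall, standing on the desk behind the holder; loose, not to be moved. Origin at the centre of its underside.
- hourglass: Sand timer in a turned reddish-brown wooden frame, 56 mm across, 100 mm tall, standing on the desk behind the holder; loose, not to be moved. Origin at the centre of its underside.
There are look-alikes about, which are no part of the job. There is more than one size of the holder; the job needs the larger.

How it is judged:
By the outcome, as a careful person would: the job done as asked, in the order asked, and still so for the second after the job is handed in, with the robot touching nothing.
It also fails if it takes over 125 s, if anything falls off the work surface, if the arm or the gripper's body presses on something with over 40 N, if the wrist force passes 120 N, or if a joint passes its speed limit or range.

ROBOT

A 6-joint arm with a two-finger parallel gripper is mounted at the origin on a cart in front of the work surface, level with it; the furniture and walls round the work are solid. World frame = base frame: x ahead of the robot, y to its left, z up, the work surface at z = 0. Lengths are in m, angles in rad, forces in N, time in s.
With the tool pointing down it reaches from about 0.4 to 0.925 m from the base axis. Payload 12.5 kg.
Tool frame: the origin (TCP) lies between the finger pads; the fingertips stand 11 mm ahead of it and the grasp point (between the pads) lies 8 mm behind it; z points along the fingers, y is the line along which they close (so a half turn about z gives the same grasp; the last joint's range is limited). The gripper opens to 95 mm and grips with 3 to 60 N. Pads are 20 mm wide; open, the fingers measure 119 mm over their backs; the gripper's body (75 mm by 180 mm) begins 59 mm behind the grasp point.
Start: joints at [-1.355, 0.491, 1.559, -0, 1.092, -0.106], TCP at [0.198, -0.593, 0.226] pointing down, gripper open.
Joint ranges: [-3.1, 3.1], [-0.84, 2.19], [0.05, 2.79], [-1.13, 4.28], [0.06, 2.93], [-2.69, 2.69]. Speed limits (rad/s): [2.22, 2.22, 2.79, 3.14, 3.14, 3.14].

INTERFACE

Orientations are given as a 3x3 rotation matrix whose columns are the frame's x, y, z axes.
In Python, from plant import manip gives the robot as it stands.
- The arm moves only by the tool arm_command, never from a script. Its argument "deltas" is one flat list of numbers, 7 for each row, row after row: the closure, from -1 (fully open) to 1 (shut), then the shift along the tool's x, y, z in m, then the turn, a rotation vector about the tool's x, y, z in degrees. In form: [gripper, tx, ty, tz, ax, ay, az, gripper, tx, ty, tz, ax, ay, az, ...]. A call has 1 to 20 rows; each row is the pose to reach, as a shift and turn from the pose commanded when the call began, along the tool's axes at that moment; what a row does not reach only later rows make up. A row lasts 1/8 s, in which the tool goes at most 62.5 mm and 10.7 degrees, less where a joint would pass 70% of its speed; a pose out of reach is approached as far as the arm can. A call with a gripper value outside its range is refused whole. The fingers move at their own pace and stop on an object; the grip force is fixed at half the most. Time passes only in rows, so rows that repeat a pose let the fingers close. It gives the time, the measured TCP pose, the force, the opening and the grip force at its end, in the units of the state.
- manip.read_state(): the state, without advancing time (a new reading comes with each control period).
- manip.snapshot(name): name is "scene" or "top" or "wrist"; returns a dict with "pixels" (420x560x3 uint8, red, green, blue), "range_z" (420x560 float32, m along the optical axis (not along the pixel's ray), 0 where there is no reading), "camera_matrix" (3x3 intrinsics, pixels), "rvec" (rotation vector, rad) and "tvec" (3), from world to camera coordinates, as OpenCV has them; the wrist camera has in their place "hand_eye" (4x4, takes a point from camera to tool coordinates, whose origin is the TCP and whose axes are the flange's). Camera axes: x right, y down, z forward; pixel columns grow to the right and rows downward; lengths in m; the calibration is good to about 2 mm. The wrist camera is an equidistant fisheye: a pixel r from the principal point sees the ray r / f radians off the axis. A picture is of the moment at which its call begins: read the wrist's pose just before it.
- manip.sign_off(): hands the job in; it is judged then, once.
The state is a dict: "clock": time; "qpos": joint angles; "qvel": joint speeds; "effort": joint torques, N m; "tool_pos": TCP position; "eef_rot": TCP orientation; "force": force on the tool from outside, world axes, zero at the start; "ft_torque": the same for the moment, N m; "width": finger opening in m; "grip_force": force on a finger pad.
Only numpy, scipy, OpenCV 4.12 (cv2) and the standard library are available. Lean on these libraries where they do the work, as an engineer would, in place of code of your own. Each camera call takes 0.05 s, during which the arm holds its last target. There are 200 camera calls.

## Working session

There is one attempt and no reset: what is moved stays moved. The work goes in short steps, Python scripts to look and compute and a tool call to move; the robot and the scene stay as the last step left them, time stands still between calls to the robot, and variables do not carry over. Pictures are saved under pics/ and viewed, at most 18 in all, crops included, and the job is handed in when it is done.

Besides the shell and the picture viewer there is one more tool, called after "Emit:" by a JSON object that holds its "method" and its "body". arm_command: Moves the arm, as the interface text tells. Its arguments: {"type":"object","properties":{"deltas":{"type":"array","items":{"type":"number"}}},"required":["deltas"]}

```bash
mkdir -p pics; ls; cat > h.py <<'E'
import numpy as np, cv2
from plant import manip
def snap(n):
    s=manip.snapshot(n); return s
def pts(s):
    "world points per pixel from range (pinhole)"
    K=s["camera_matrix"];R=cv2.Rodrigues(np.array(s["rvec"],float))[0];t=np.array(s["tvec"],float).ravel()
    v,u=np.mgrid[:420,:560];z=s["range_z"]
    c=np.stack([(u-K[0][2])/K[0][0]*z,(v-K[1][2])/K[1][1]*z,z],-1)
    return (c-t)@R
def cast(s,uv,h):
    K=np.array(s["camera_matrix"]);R=cv2.Rodrigues(np.array(s["rvec"],float))[0];t=np.array(s["tvec"],float).ravel()
    uv=np.atleast_2d(np.array(uv,float));d=np.c_[(uv-[K[0,2],K[1,2]])/[K[0,0],K[1,1]],np.ones(len(uv))]@R
    o=-R.T@t
    return o+d*((h-o[2])/d[:,2])[:,None]
def save(n,img): cv2.imwrite("pics/"+n,cv2.cvtColor(img,cv2.COLOR_RGB2BGR))
E
python3 - <<'E'
from h import *
for n in("scene","top"):
    s=snap(n); np.save(n+".npy",s,allow_pickle=True); save(n+".png",s["pixels"])
    R=cv2.Rodrigues(np.array(s["rvec"],float))[0];print(n,-R.T@np.array(s["tvec"]).ravel(),np.array(s["camera_matrix"]).round(1).tolist())
print(manip.read_state())
E
```

```text
pics
scene [-0.02508888  0.36601657  0.83476726] [[464.3, 0.0, 281.9], [0.0, 464.3, 216.5], [0.0, 0.0, 1.0]]
top [ 0.47966648 -0.00371137  1.17287069] [[472.7, 0.0, 274.9], [0.0, 472.7, 212.6], [0.0, 0.0, 1.0]]
{'clock': 0.1, 'qpos': array([-1.35459561e+00,  4.91479772e-01,  1.55939231e+00,  3.78467513e-05,
        1.09171286e+00, -1.05629378e-01]), 'qvel': array([ 1.03668165e-03, -9.48287544e-04, -4.40043804e-04, -7.11128738e-05,
        1.79777066e-03,  9.07162366e-04]), 'effort': array([ 1.50762215e-03, -6.13622475e+01, -2.58605200e+01,  6.93516014e-02,
        4.70707007e-02, -4.62690332e-05]), 'tool_pos': array([ 0.19765698, -0.59270217,  0.225131  ]), 'eef_rot': array([[ 9.48663679e-01,  3.16286567e-01, -1.80061849e-04],
       [ 3.16286588e-01, -9.48663186e-01,  9.76391328e-04],
       [ 1.38001414e-04, -9.83218137e-04, -9.99999507e-01]]), 'force': array([-0.02053111, -0.6976031 , -0.25854057]), 'ft_torque': array([-0.00648772, -0.01626794, -0.0212619 ]), 'grip_force': 0.0, 'width': 0.0950245124114369}
```

View pics/top.png

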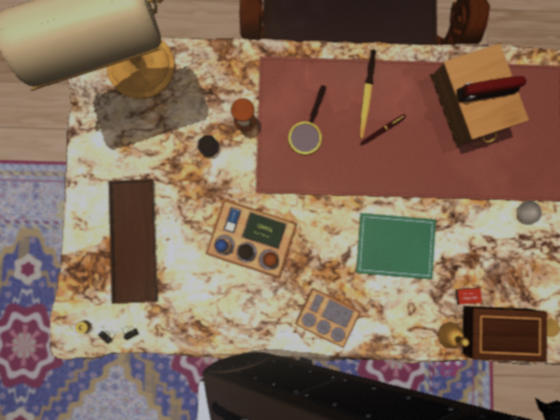

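View pics/scene.png

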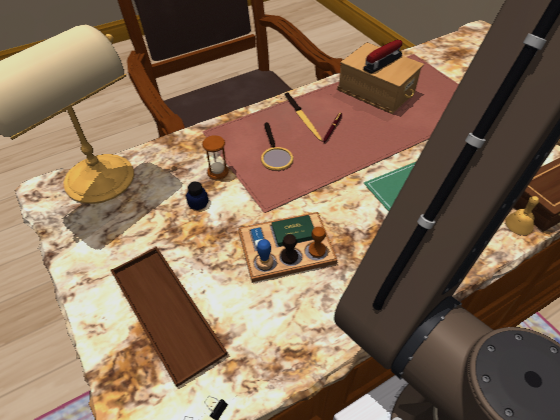

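The top view shows two holders. The one at (252,240) carries three stamps, the green pad and the eraser; the small one at (328,317) is empty. The first fits the description, and I'll confirm by its size. The tray is at (133,241), to the left, and the mat at (397,246), to the right. The stamps run blue (222,245), dark (246,252) and brown (269,259).

```bash
cat > m.py <<'E'
from h import *
s=np.load("top.npy",allow_pickle=True).item(); P=pts(s); im=s["pixels"]; hsv=cv2.cvtColor(im,cv2.COLOR_RGB2HSV)
def rect(mask,roi,h,name):
    m=np.zeros(mask.shape,np.uint8);x0,y0,x1,y1=roi;m[y0:y1,x0:x1]=mask[y0:y1,x0:x1]
    m=cv2.morphologyEx(m,cv2.MORPH_CLOSE,np.ones((5,5)))
    m=cv2.morphologyEx(m,cv2.MORPH_OPEN,np.ones((3,3)))
    c=max(cv2.findContours(m,0,1)[0],key=cv2.contourArea)
    b=cv2.boxPoints(cv2.minAreaRect(cv2.convexHull(c)));w=cast(s,b,h)[:,:2]
    e1,e2=w[1]-w[0],w[2]-w[1];l=e1 if np.hypot(*e1)>np.hypot(*e2) else e2
    a=np.degrees(np.arctan2(l[1],l[0]));
    print(name,"c",w.mean(0).round(4),"sides",np.hypot(*e1).round(4),np.hypot(*e2).round(4),"long axis deg",((a+90)%180-90).round(2),"from px",b.round().tolist(), "z",np.median(P[m>0][:,2]).round(4))
Hh,S,V=[hsv[...,i].astype(int) for i in range(3)]
Z=P[...,2]
rect(((Z>.009)&(Z<.12)).astype(np.uint8),(195,190,310,290),.016,"holder(z)")
rect(((Hh>60)&(Hh<95)&(S>100)).astype(np.uint8),(345,205,445,290),.003,"mat")
rect(((V<110)&(Hh<20)).astype(np.uint8),(100,170,170,310),.018,"tray")
rect(((Z>.009)).astype(np.uint8),(100,165,170,310),.018,"tray(z)")
rect(((Hh>40)&(Hh<90)&(V<95)).astype(np.uint8),(236,205,292,250),.027,"pad")
for n,(u,v),ht in(("blue",(222,245),.087),("dark",(246,252),.080),("brown",(269,259),.084)):
    sl=np.s_[v-14:v+15,u-14:u+15];m=(Z[sl]>.055);q=P[sl][m]
    # depth-based head outline: centre of blob bounding circle
    vv,uu=np.nonzero(m);(cx,cy),r=cv2.minEnclosingCircle(np.c_[uu+u-14,vv+v-14].astype(np.float32))
    print(n,"zmax",q[:,2].max().round(4),"med",np.median(q,0).round(4),"circ",round(cx,1),round(cy,1),round(r,1),cast(s,[(cx,cy)],.065)[0].round(4),"r_m",round(r/472.7*1.1,4))
for n,(u,v) in(("bottle",(208,146)),("hourglass",(243,108))):
    q=P[v-8:v+9,u-8:u+9].reshape(-1,3);q=q[q[:,2]>.03];print(n,np.median(q,0).round(3),q[:,2].max())
print("lamp zmax",P[0:100,0:180,2].max(), "small holder",P[310,328].round(3))
crop=cv2.resize(im[170:350,90:450],None,fx=2.2,fy=2.2,interpolation=cv2.INTER_CUBIC);save("crop1.png",crop)
E
python3 m.py
```

```text
holder(z) c [0.4981 0.0402] sides 0.1419 0.1901 long axis deg 73.09 from px [[205.0, 253.0], [223.0, 198.0], [296.0, 222.0], [278.0, 278.0]] z 0.0167
mat c [ 0.488  -0.3229] sides 0.1231 0.1594 long axis deg 86.79 from px [[363.0, 268.0], [367.0, 218.0], [431.0, 224.0], [427.0, 273.0]] z 0.0028
tray c [0.4854 0.3376] sides 0.1398 0.3024 long axis deg 5.77 from px [[96.0, 180.0], [153.0, 176.0], [160.0, 301.0], [103.0, 304.0]] z 0.0035
tray(z) c [0.5472 0.3768] sides 0.0244 0.1662 long axis deg 2.84 from px [[108.0, 180.0], [118.0, 180.0], [118.0, 248.0], [108.0, 248.0]] z 0.015
pad c [0.5169 0.0084] sides 0.0552 0.0837 long axis deg 73.1 from px [[244.0, 236.0], [251.0, 214.0], [284.0, 225.0], [276.0, 247.0]] z 0.0257
blue zmax 1.1729 med [0.4786 0.105  0.0819] circ 218.4 248.3 10.6 [0.4706 0.1126 0.065 ] r_m 0.0247
dark zmax 1.1729 med [0.466  0.0521 0.0769] circ 248.5 250.5 14.2 [0.4674 0.0423 0.065 ] r_m 0.033
brown zmax 1.1729 med [ 0.4492 -0.0063  0.0806] circ 265.6 258.6 12.3 [0.4495 0.0018 0.065 ] r_m 0.0286
bottle [0.716 0.149 0.053] 0.06208673741589609
hourglass [0.795 0.064 0.099] 1.1728706888705347
lamp zmax 1.1728706888705347 small holder [ 0.327 -0.154  0.006]
```

View pics/crop1.png

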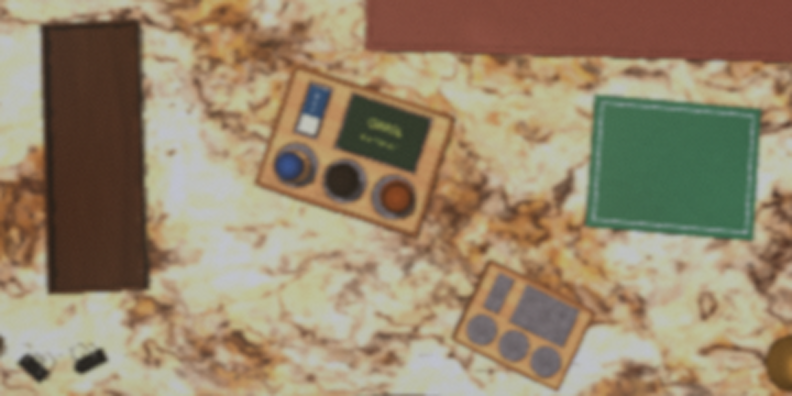

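The crop confirms it: the three stamps stand in the larger holder, whose measured size is 142 x 190 mm. Now I move above the brown stamp, with the fingers lined up along the holder's x.

Emit:
{"method": "arm_command", "body": {"deltas": [0,0.1,-0.11,0.006,0,0,-12,0,0.424,-0.477,0.025,0,0,-54.7,0,0.424,-0.477,0.025,0,0,-54.7,0,0.424,-0.477,0.025,0,0,-54.7,0,0.424,-0.477,0.025,0,0,-54.7,0,0.424,-0.477,0.025,0,0,-54.7,0,0.424,-0.477,0.025,0,0,-54.7,0,0.424,-0.477,0.025,0,0,-54.7,0,0.424,-0.477,0.025,0,0,-54.7,0,0.424,-0.477,0.025,0,0,-54.7,0,0.424,-0.477,0.025,0,0,-54.7,0,0.424,-0.477,0.025,0,0,-54.7,0,0.424,-0.477,0.025,0,0,-54.7,0,0.424,-0.477,0.025,0,0,-54.7]}}

```text
clock: 1.85
tool_pos: [0.4488, -0.0075, 0.2007]
eef_rot: [[0.292, 0.956, 0.0], [0.956, -0.292, -0.0], [-0.0, 0.0, -1.0]]
force: [-1.1, -0.3, 0.4]
width: 0.0473
grip_force: 0.0
```

```bash
cat >> h.py <<'E'
def st(): return manip.read_state()
def go(p,yaw=None,s=None):
    "tool-frame shift (m) and turn (deg) to TCP p pointing down, tool y at world angle yaw (deg)"
    s=s or st();R=np.array(s["eef_rot"]);d=R.T@(np.array(p)-s["tool_pos"])
    if yaw is None: yaw=-16.9
    a=np.radians(yaw);y=np.array([np.cos(a),np.sin(a),0]);z=np.array([0,0,-1.]);Rt=np.c_[np.cross(y,z),y,z]
    w=np.degrees(cv2.Rodrigues(R.T@Rt)[0].ravel())
    print("->",np.round(p,4),"shift",d.round(4).tolist(),"turn",w.round(2).tolist())
E
python3 - <<'E'
from h import *
S=st();print(S["clock"],S["tool_pos"].round(4),S["width"],S["force"].round(2))
s=snap("top");np.save("top2.npy",s,allow_pickle=True)
s=np.load("top.npy",allow_pickle=True).item();P=pts(s);hsv=cv2.cvtColor(s["pixels"],cv2.COLOR_RGB2HSV);Hh,Sa,V=[hsv[...,i].astype(int) for i in range(3)]
Z=np.where(s["range_z"]>0,P[...,2],0)
def rect(m,roi,h,name,k=5):
    M=np.zeros(m.shape,np.uint8);x0,y0,x1,y1=roi;M[y0:y1,x0:x1]=m[y0:y1,x0:x1]
    M=cv2.morphologyEx(M,cv2.MORPH_OPEN,np.ones((k,k)))
    c=max(cv2.findContours(M,0,1)[0],key=cv2.contourArea);(b)=cv2.boxPoints(cv2.minAreaRect(c));w=cast(s,b,h)[:,:2]
    e1,e2=w[1]-w[0],w[2]-w[1];l=e1 if np.hypot(*e1)>np.hypot(*e2) else e2
    print(name,w.mean(0).round(4),np.hypot(*e1).round(4),np.hypot(*e2).round(4),((np.degrees(np.arctan2(l[1],l[0]))+90)%180-90).round(2))
rect((Hh>55)&(Hh<100)&(Sa>40)&(V>50),(345,205,445,290),.003,"mat")
rect((V<95)&(Sa>60),(104,170,170,310),.015,"tray",9)
m=(Z>.055)&(Z<.12);m[:,:200]=0;m[:,300:]=0;m[:230]=0;m[280:]=0
n,lab,stt,cen=cv2.connectedComponentsWithStats(m.astype(np.uint8))
for i in range(1,n):
    q=P[lab==i];
    if len(q)>40: print(cen[i].round(1),len(q),"med",np.median(q,0).round(4),"mean",q.mean(0).round(4),"zmax",q[:,2].max().round(4),"mid",((q.min(0)+q.max(0))/2).round(4))
go([.449,-.006,.12])
w=snap("wrist");np.save("wrist1.npy",w,allow_pickle=True);save("w1.png",w["pixels"]);print(np.array(w["hand_eye"]).round(3).tolist(),w["camera_matrix"])
E
```

```text
1.85 [ 0.4488 -0.0075  0.2007] 0.04734306163197166 [-1.06 -0.29  0.37]
mat [ 0.4881 -0.3198] 0.1472 0.1883 86.37
tray [0.4848 0.3282] 0.1124 0.2975 5.18
[220.9 245. ] 138 med [0.4785 0.1051 0.0819] mean [0.4786 0.1055 0.0808] zmax 0.0906 mid [0.4785 0.1062 0.0777]
[243.8 251.4] 137 med [0.4658 0.0522 0.0768] mean [0.4652 0.0526 0.0756] zmax 0.082 mid [0.4647 0.0526 0.0718]
[269.4 259.4] 144 med [ 0.4489 -0.0065  0.0805] mean [ 0.4484 -0.0071  0.0792] zmax 0.0881 mid [ 0.4479 -0.0073  0.0766]
-> [ 0.449 -0.006  0.12 ] shift [0.0014, -0.0003, 0.0807] turn [0.01, 0.01, -0.07]
[[-0.0, -0.959, -0.282, 0.079], [1.0, -0.0, -0.001, 0.001], [0.001, -0.282, 0.959, -0.16], [0.0, 0.0, 0.0, 1.0]] [[325.1922621    0.         279.64716448]
 [  0.         325.1922621  209.9230898 ]
 [  0.           0.           1.        ]]
```

View pics/w1.png

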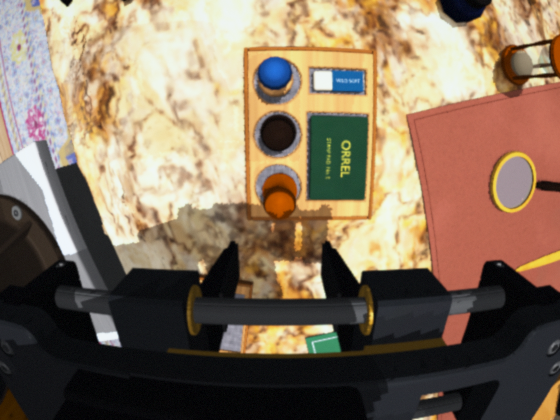

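The wrist view shows the brown stamp at (278,195), centred between the fingers, which are symmetric about column 280. I descend, grip and lift.

Emit:
{"method": "arm_command", "body": {"deltas": [0,0.001,0,0.05,0,0,0,0,0.001,0,0.1,0,0,0,0,0.001,0,0.13,0,0,0,0,0.001,0,0.146,0,0,0,0,0.001,0,0.146,0,0,0,0.5,0.001,0,0.146,0,0,0,1,0.001,0,0.146,0,0,0,1,0.001,0,0.146,0,0,0,1,0.001,0,0.146,0,0,0,1,0.001,0,0.135,0,0,0,1,0.001,0,0.1,0,0,0,1,0.001,0,0.06,0,0,0,1,0.001,0,0.03,0,0,0,1,0.001,0,0.03,0,0,0]}}

```text
clock: 3.7
tool_pos: [0.4501, -0.0054, 0.1728]
eef_rot: [[0.29, 0.957, 0.005], [0.957, -0.29, -0.001], [0.001, 0.005, -1.0]]
force: [0.1, -0.1, -1.6]
width: 0.0277
grip_force: 30.0
```

```bash
cat >> h.py <<'E'
def wcast(w,S,uv,h):
    "wrist fisheye pixels onto world plane z=h"
    K=np.array(w["camera_matrix"]);T=np.array(w["hand_eye"]);uv=np.atleast_2d(np.array(uv,float))
    d=cv2.fisheye.undistortPoints(uv[:,None],K,np.zeros(4))[:,0];d=np.c_[d,np.ones(len(d))]
    R=np.array(S["eef_rot"]);o=R@T[:3,3]+S["tool_pos"];d=d@(R@T[:3,:3]).T
    return o+d*((h-o[2])/d[:,2])[:,None]
E
python3 - <<'E'
from h import *
S=st();print(S["clock"],S["tool_pos"].round(4),S["width"],S["grip_force"])
w=np.load("wrist1.npy",allow_pickle=True).item();S1=dict(S);S1["tool_pos"]=np.array([.4488,-.0075,.2007])
print(wcast(w,S1,[(278,189),(246,48),(376,50),(370,217),(248,217)],.016).round(4))
w=snap("wrist");save("w2.png",w["pixels"])
go([.5622,.344,.165])
E
```

```text
3.7 [ 0.4501 -0.0054  0.1728] 0.02772235650197482 29.999934593215585
[[ 0.449  -0.0057  0.016 ]
 [ 0.4614  0.1497  0.016 ]
 [ 0.5944  0.1119  0.016 ]
 [ 0.5402 -0.067   0.016 ]
 [ 0.4078 -0.0265  0.016 ]]
-> [0.5622 0.344  0.165 ] shift [0.367, 0.0066, 0.0066] turn [0.13, -0.01, 0.05]
```

View pics/w2.png

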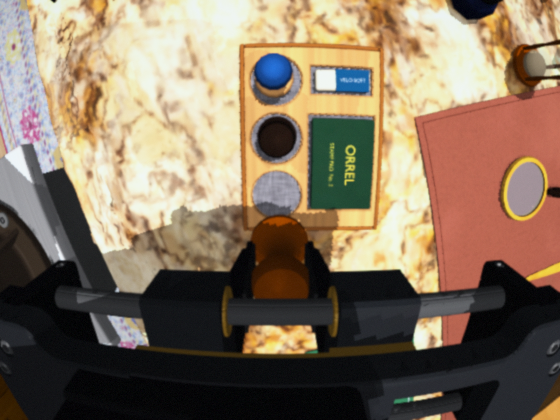

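The picture shows the brown stamp held upright at (278,255), its well empty at (276,192). Now I carry it over the far end of the tray.

Emit:
{"method": "arm_command", "body": {"deltas": [1,0.03,0,0,0,0,0,1,0.08,0.002,0.003,0,0,0,1,0.13,0.003,0.005,0,0,0,1,0.18,0.004,0.007,0,0,0,1,0.23,0.005,0.007,0,0,0,1,0.28,0.006,0.007,0,0,0,1,0.33,0.007,0.007,0,0,0,1,0.357,0.007,0.007,0,0,0,1,0.367,0.007,0.007,0,0,0,1,0.367,0.007,0.007,0,0,0]}}

```text
clock: 5.0
tool_pos: [0.5621, 0.3435, 0.1625]
eef_rot: [[0.29, 0.957, -0.002], [0.957, -0.29, -0.001], [-0.001, -0.001, -1.0]]
force: [0.6, -0.5, -1.0]
width: 0.0279
grip_force: 30.0
```

```bash
python3 - <<'E'
from h import *
S=st();print(S["clock"],S["tool_pos"].round(4),S["width"])
s=np.load("top.npy",allow_pickle=True).item();g=cv2.cvtColor(s["pixels"],cv2.COLOR_RGB2GRAY).astype(float)
gb=cv2.GaussianBlur(g,(3,3),0)
# left/right outer edge of the tray on several rows: strongest gradient
L=[];R=[]
for v in range(192,296,6):
    d=np.diff(gb[v]);L.append((100+np.argmin(d[100:125])+.5,v));R.append((145+np.argmax(d[145:168])+.5,v))
for n,e in(("L",L),("R",R)):
    wpt=cast(s,e,.016)[:,:2];k=np.polyfit(wpt[:,0],wpt[:,1],1);r=wpt[:,1]-np.polyval(k,wpt[:,0]);ok=abs(r-np.median(r))<.004;k=np.polyfit(wpt[ok,0],wpt[ok,1],1)
    print(n,"y at x=.485:",np.polyval(k,.485).round(4),"deg",np.degrees(np.arctan(k[0])).round(2),ok.sum())
T=[(u,170+np.argmin(np.diff(gb[170:190,u]))+.5) for u in range(118,150,5)];B=[(u,290+np.argmax(np.diff(gb[290:315,u]))+.5) for u in range(118,152,5)]
print("xT",cast(s,T,.016)[:,0].round(3),"xB",cast(s,B,.016)[:,0].round(3))
w=snap("wrist");save("w3.png",w["pixels"]);np.save("wrist3.npy",w,allow_pickle=True)
E
```

```text
5.0 [0.5621 0.3435 0.1625] 0.02787789952778456
L y at x=.485: 0.3826 deg 4.29 18
R y at x=.485: 0.2706 deg 4.13 17
xT [0.632 0.63  0.633 0.633 0.633 0.646 0.649] xB [0.331 0.332 0.334 0.335 0.335 0.335 0.338]
```

View pics/w3.png

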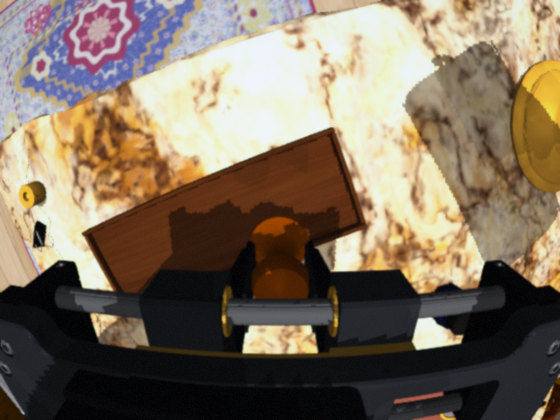

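The tray lies under the stamp: its far end has corners at (333,130) and (362,228), and its axis is 4.2° off x. I shift 11 mm to its midline, lower the stamp and let go.

Emit:
{"method": "arm_command", "body": {"deltas": [1,-0.011,0.003,0.03,0,0,0,1,-0.011,0.003,0.075,0,0,0,1,-0.011,0.003,0.1,0,0,0,1,-0.011,0.003,0.11,0,0,0,1,-0.011,0.003,0.114,0,0,0,1,-0.011,0.003,0.114,0,0,0,1,-0.011,0.003,0.114,0,0,0,0.3,-0.011,0.003,0.114,0,0,0,0,-0.011,0.003,0.114,0,0,0,0,-0.011,0.003,0.114,0,0,0,0,-0.011,0.003,0.1,0,0,0,0,-0.011,0.003,0.06,0,0,0,0,-0.011,0.003,0.0,0,0,0,0,-0.011,0.003,0.0,0,0,0]}}

```text
clock: 6.8
tool_pos: [0.5639, 0.3333, 0.1693]
eef_rot: [[0.29, 0.957, 0.008], [0.957, -0.29, 0.004], [0.006, 0.007, -1.0]]
force: [-0.7, -0.1, -0.8]
width: 0.0479
grip_force: 0.0
```

```bash
python3 - <<'E'
from h import *
S=st();print(S["clock"],S["tool_pos"].round(4),S["width"],S["force"])
go([.4655,.0523,.163]);
w=snap("top");save("t2.png",cv2.resize(w["pixels"][160:320,90:330],None,fx=3,fy=3))
E
```

```text
6.8 [0.5639 0.3333 0.1693] 0.04789165644635749 [-0.70518677 -0.11384279 -0.81235035]
-> [0.4655 0.0523 0.163 ] shift [-0.2975, -0.0127, 0.0045] turn [0.38, -0.33, 0.04]
```

View pics/t2.png

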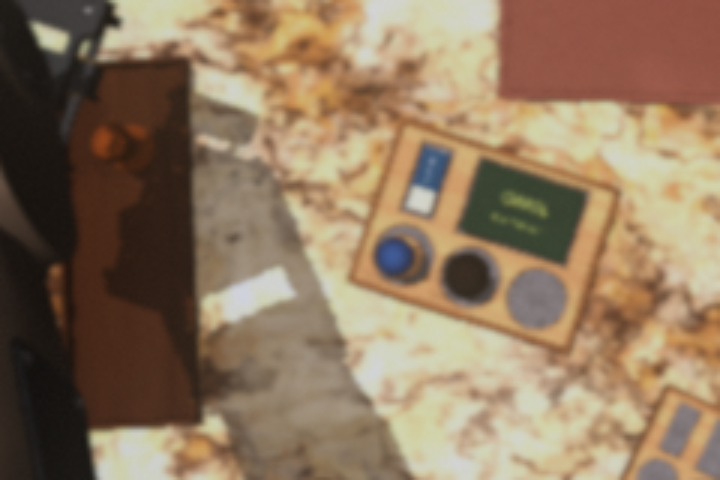

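The crop shows the brown stamp upright in the tray at (125,145), with the other two untouched in their wells. Next is the dark one.

Emit:
{"method": "arm_command", "body": {"deltas": [0,-0.04,-0.001,0,0,0,0,0,-0.09,-0.003,0,0,0,0,0,-0.145,-0.005,0,0,0,0,0,-0.2,-0.007,0,0,0,0,0,-0.25,-0.009,0,0,0,0,0,-0.285,-0.011,0,0,0,0,0,-0.296,-0.011,0,0,0,0,0,-0.296,-0.011,0,0,0,0,0,-0.296,-0.011,0.02,0,0,0,0,-0.296,-0.011,0.065,0,0,0,0,-0.296,-0.011,0.095,0,0,0,0,-0.296,-0.011,0.109,0,0,0,0,-0.296,-0.011,0.109,0,0,0,0,-0.296,-0.011,0.109,0,0,0,0.5,-0.296,-0.011,0.109,0,0,0,1,-0.296,-0.011,0.109,0,0,0,1,-0.296,-0.011,0.109,0,0,0,1,-0.296,-0.011,0.109,0,0,0,1,-0.296,-0.011,0.109,0,0,0]}}

```text
clock: 9.22
tool_pos: [0.4661, 0.0523, 0.055]
eef_rot: [[0.29, 0.957, 0.001], [0.957, -0.29, -0.0], [0.0, 0.001, -1.0]]
force: [-0.4, 0.2, 6.1]
width: 0.0283
grip_force: 30.0
```

```bash
python3 - <<'E'
from h import *
S=st();print(S["clock"],S["tool_pos"].round(4),S["width"],S["force"].round(1),S["grip_force"])
go([.483,.3265,.163]);
E
```

```text
9.225 [0.4661 0.0523 0.055 ] 0.028283683785363684 [-0.4  0.2  6.1] 30.000939632300287
-> [0.483  0.3265 0.163 ] shift [0.2673, -0.0633, -0.108] turn [0.05, -0.01, 0.03]
```

Emit:
{"method": "arm_command", "body": {"deltas": [1,0,0,-0.02,0,0,0,1,0,0,-0.06,0,0,0,1,0,0,-0.1,0,0,0,1,0,0,-0.108,0,0,0,1,0.03,-0.007,-0.108,0,0,0,1,0.08,-0.019,-0.108,0,0,0,1,0.13,-0.031,-0.108,0,0,0,1,0.18,-0.042,-0.108,0,0,0,1,0.23,-0.054,-0.108,0,0,0,1,0.257,-0.06,-0.108,0,0,0,1,0.267,-0.063,-0.108,0,0,0,1,0.267,-0.063,-0.108,0,0,0,1,0.267,-0.063,-0.1,0,0,0,1,0.267,-0.063,-0.06,0,0,0,1,0.267,-0.063,-0.02,0,0,0,1,0.267,-0.063,-0.002,0,0,0,1,0.267,-0.063,0.005,0,0,0,1,0.267,-0.063,0.005,0,0,0,1,0.267,-0.063,0.005,0,0,0]}}

```text
clock: 11.6
tool_pos: [0.4835, 0.3262, 0.0505]
eef_rot: [[0.29, 0.957, 0.001], [0.957, -0.29, 0.001], [0.001, 0.001, -1.0]]
force: [0.4, 0.5, 0.3]
width: 0.0278
grip_force: 30.0
```

```bash
python3 - <<'E'
from h import *
S=st();print(S["clock"],S["tool_pos"].round(4),S["width"],S["force"].round(1),S["grip_force"])
go([.4785,.1055,.163]);
E
```

```text
11.6 [0.4835 0.3262 0.0505] 0.02779038254251131 [0.4 0.5 0.3] 29.99999968567863
-> [0.4785 0.1055 0.163 ] shift [-0.2126, 0.0594, -0.1126] turn [0.07, -0.06, 0.03]
```

Emit:
{"method": "arm_command", "body": {"deltas": [1,0,0,0.001,0,0,0,0.4,0,0,0.001,0,0,0,0,0,0,0.001,0,0,0,0,0,0,0.001,0,0,0,0,0,0,-0.02,0,0,0,0,0,0,-0.07,0,0,0,0,0,0,-0.114,0,0,0,0,-0.02,0.005,-0.114,0,0,0,0,-0.07,0.02,-0.114,0,0,0,0,-0.12,0.034,-0.114,0,0,0,0,-0.17,0.048,-0.114,0,0,0,0,-0.205,0.058,-0.114,0,0,0,0,-0.213,0.06,-0.114,0,0,0,0,-0.213,0.06,-0.114,0,0,0,0,-0.213,0.06,-0.09,0,0,0,0,-0.213,0.06,-0.045,0,0,0,0,-0.213,0.06,-0.015,0,0,0,0,-0.213,0.06,-0.005,0,0,0,0,-0.213,0.06,-0.005,0,0,0]}}

```text
clock: 13.98
tool_pos: [0.4785, 0.1055, 0.0544]
eef_rot: [[0.289, 0.957, -0.001], [0.957, -0.289, -0.0], [-0.0, -0.001, -1.0]]
force: [-0.0, -0.2, 0.4]
width: 0.0478
grip_force: 0.0
```

```bash
python3 - <<'E'
from h import *
S=st();print(S["clock"],S["tool_pos"].round(4),S["width"],S["force"].round(1),S["grip_force"])
go([.403,.3205,.163]);
w=snap("top");save("t3.png",cv2.resize(w["pixels"][160:320,90:330],None,fx=3,fy=3))
E
```

```text
13.975 [0.4785 0.1055 0.0544] 0.04783493139681533 [-0.  -0.2  0.4] 0.0
-> [0.403  0.3205 0.163 ] shift [0.1839, -0.1346, -0.1085] turn [-0.04, 0.02, 0.08]
```

View pics/t3.png

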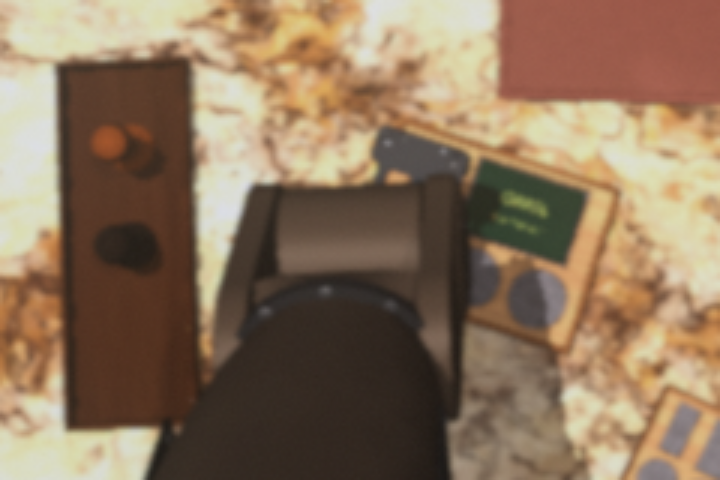

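Brown (125,145) and dark (125,245) both stand in the tray. Next I grip the blue one and carry it over.

Emit:
{"method": "arm_command", "body": {"deltas": [0.5,0,0,0,0,0,0,1,0,0,0,0,0,0,1,0,0,0,0,0,0,1,0,0,0,0,0,0,1,0,0,-0.02,0,0,0,1,0,0,-0.06,0,0,0,1,0,0,-0.095,0,0,0,1,0.015,-0.011,-0.1,0,0,0,1,0.05,-0.037,-0.1,0,0,0,1,0.09,-0.066,-0.1,0,0,0,1,0.13,-0.095,-0.1,0,0,0,1,0.165,-0.121,-0.1,0,0,0,1,0.18,-0.132,-0.1,0,0,0,1,0.184,-0.135,-0.1,0,0,0,1,0.184,-0.135,-0.085,0,0,0,1,0.184,-0.135,-0.045,0,0,0,1,0.184,-0.135,-0.012,0,0,0,1,0.184,-0.135,0.002,0,0,0,1,0.184,-0.135,0.005,0,0,0,1,0.184,-0.135,0.006,0,0,0]}}

```text
clock: 16.52
tool_pos: [0.4024, 0.3193, 0.0492]
eef_rot: [[0.291, 0.957, -0.001], [0.957, -0.291, -0.001], [-0.001, -0.001, -1.0]]
force: [-7.7, -2.1, 18.9]
width: 0.0299
grip_force: 30.0
```

```bash
python3 - <<'E'
from h import *
S=st();print(S["clock"],S["tool_pos"].round(4),S["width"],S["force"].round(1),S["grip_force"])
go([.5185,.009,.13]);
w=snap("scene");save("s3.png",w["pixels"])
E
```

```text
16.525 [0.4024 0.3193 0.0492] 0.02991896406427151 [-7.7 -2.1 18.9] 30.00303744629491
-> [0.5185 0.009  0.13  ] shift [-0.2632, 0.2013, -0.0807] turn [-0.06, 0.06, -0.01]
```

View pics/s3.png

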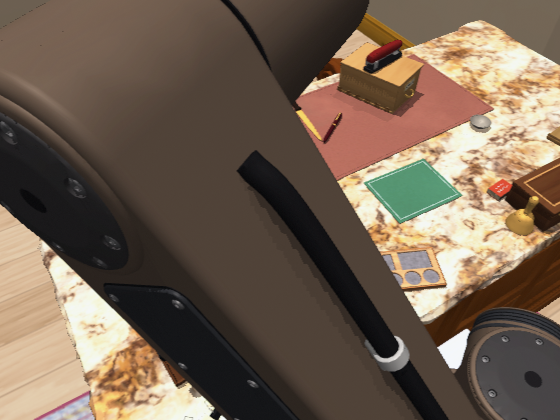

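The arm blocks the scene view. The 19 N contact says the blue stamp is on the tray floor already, so I ease up 2 mm, release, rise and look.

Emit:
{"method": "arm_command", "body": {"deltas": [1,0,0,-0.001,0,0,0,1,0,0,-0.002,0,0,0,0.6,0,0,-0.002,0,0,0,0.3,0,0,-0.002,0,0,0,0,0,0,-0.002,0,0,0,0,0,0,-0.002,0,0,0,0,0,0,-0.03,0,0,0,0,0,0,-0.08,0,0,0,0,-0.05,0.038,-0.11,0,0,0,0,-0.1,0.076,-0.11,0,0,0,0,-0.15,0.115,-0.11,0,0,0,-0.5,-0.2,0.153,-0.11,0,0,0,-0.8,-0.25,0.191,-0.11,0,0,0,-0.8,-0.263,0.201,-0.11,0,0,0,-0.8,-0.263,0.201,-0.11,0,0,0]}}

```text
clock: 18.45
tool_pos: [0.5191, 0.0088, 0.1584]
eef_rot: [[0.293, 0.956, -0.0], [0.956, -0.293, -0.0], [-0.0, -0.0, -1.0]]
force: [-0.4, 0.7, 0.4]
width: 0.0818
grip_force: 0.0
```

```bash
python3 - <<'E'
from h import *
S=st();print(S["clock"],S["tool_pos"].round(4),S["width"],S["force"].round(1))
go([.5185,.009,.03])
s=snap("top");P=pts(s);Z=np.where(s["range_z"]>0,P[...,2],0);np.save("top4.npy",s,allow_pickle=True)
m=(Z>.045)&(Z<.12)&(P[...,1]>.27)&(P[...,1]<.4)&(P[...,0]>.33)&(P[...,0]<.64)
n,lab,stt,cen=cv2.connectedComponentsWithStats(m.astype(np.uint8))
for i in range(1,n):
    q=P[lab==i]
    if len(q)>30: print(cen[i].round(1),len(q),"mean",q.mean(0).round(4),"zmax",q[:,2].max().round(4),s["pixels"][lab==i].mean(0).round())
a=cv2.resize(s["pixels"][170:310,90:310],(800,510));save("t5.png",a)
w=snap("wrist");np.save("wrist5.npy",w,allow_pickle=True);save("w5.png",w["pixels"])
E
```

```text
18.45 [0.5191 0.0088 0.1584] 0.0818153808432961 [-0.4  0.7  0.4]
-> [0.5185 0.009  0.03  ] shift [0.0001, -0.0007, 0.1284] turn [-0.0, 0.01, -0.12]
[126.5 207.2] 138 mean [0.5604 0.3281 0.0733] zmax 0.0817 [122.  69.  41.]
[127.1 241. ] 136 mean [0.4819 0.324  0.0695] zmax 0.079 [51. 41. 33.]
[127.6 275. ] 150 mean [0.4041 0.318  0.0733] zmax 0.0822 [ 57.  68. 101.]
```

View pics/w5.png

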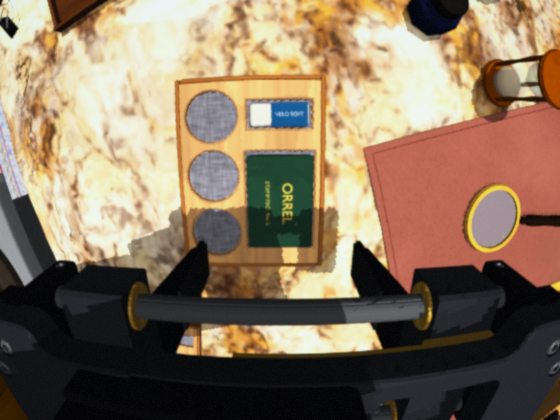

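All three wells are empty, at (210,116), (213,174) and (216,231), and the pad sits at (280,200) between the finger lines. The top view's depth has all three stamps upright in the tray. Next I measure the pad and the wells from this view.

```bash
python3 - <<'E'
from h import *
S=st();w=np.load("wrist5.npy",allow_pickle=True).item();hsv=cv2.cvtColor(w["pixels"],cv2.COLOR_RGB2HSV);H,Sa,V=[hsv[...,i].astype(int) for i in range(3)]
m=((H>40)&(H<95)&(Sa>60)&(V<130)).astype(np.uint8);m[:140]=0;m[255:]=0;m[:,:235]=0;m[:,325:]=0
m=cv2.morphologyEx(m,cv2.MORPH_CLOSE,np.ones((7,7)));c=max(cv2.findContours(m,0,1)[0],key=cv2.contourArea)
p=wcast(w,S,c[:,0].astype(float),.027)[:,:2].astype(np.float32)*1000
print("pad",cv2.minAreaRect(p))
for u,v in((210,116),(213,174),(216,228)):
    g=((Sa<75)).astype(np.uint8);M=np.zeros_like(g);M[v-28:v+28,u-30:u+28]=g[v-28:v+28,u-30:u+28]
    M=cv2.morphologyEx(M,cv2.MORPH_OPEN,np.ones((5,5)));c=max(cv2.findContours(M,0,1)[0],key=cv2.contourArea)
    q=wcast(w,S,c[:,0].astype(float),.012)[:,:2].astype(np.float32);print("well",cv2.minEnclosingCircle(q),cv2.fitEllipse(q*1000))
# wells in top view from the image now
s=np.load("top4.npy",allow_pickle=True).item();im=s["pixels"];h2=cv2.cvtColor(im,cv2.COLOR_RGB2HSV)
K=np.array(s["camera_matrix"]);R=cv2.Rodrigues(np.array(s["rvec"],float))[0]
for X in((.480,.105),(.4635,.0505),(.447,-.004)):
    c=K@(R@np.r_[X,.012]+np.array(s["tvec"]).ravel());u,v=(c[:2]/c[2]).round().astype(int)
    sub=h2[v-14:v+15,u-14:u+15];M=((sub[...,1]<70)).astype(np.uint8);M=cv2.morphologyEx(M,cv2.MORPH_OPEN,np.ones((3,3)))
    cs=cv2.findContours(M,0,1)[0]
    if cs:
        c=max(cs,key=cv2.contourArea);(cx,cy),r=cv2.minEnclosingCircle(c);print("top well",cast(s,[(cx+u-14,cy+v-14)],.012)[0].round(4),(r*1.17/472.7).round(4))
go([.5185,.009,.13])
E
```

```text
pad ((519.4560546875, 11.452102661132812), (88.03756713867188, 60.031368255615234), 73.18538665771484)
well ((0.4806072413921356, 0.10645554214715958), 0.024498192593455315) ((480.7065734863281, 106.69630432128906), (47.34750747680664, 47.84807586669922), 97.01951599121094)
well ((0.464343786239624, 0.051936808973550797), 0.024445753544569016) ((464.42474365234375, 52.02227783203125), (47.443660736083984, 47.76789474487305), 169.92173767089844)
well ((0.44787612557411194, -0.0031467906665056944), 0.024385672062635422) ((448.34649658203125, -2.761522054672241), (46.23179626464844, 47.49753189086914), 39.00295639038086)Traceback (most recent call last):
  File "<stdin>", line 19, in <module>
AttributeError: 'float' object has no attribute 'round'
```

Emit:
{"method": "arm_command", "body": {"deltas": [-0.8,0.002,0,0.04,0,0,0,-0.8,0.002,0,0.08,0,0,0,-0.8,0.002,0,0.11,0,0,0,-0.8,0.002,0,0.125,0,0,0,-0.8,0.002,0,0.129,0,0,0,-0.8,0.002,0,0.129,0,0,0,-0.5,0.002,0,0.129,0,0,0,0,0.002,0,0.129,0,0,0,1,0.002,0,0.129,0,0,0,1,0.002,0,0.129,0,0,0,1,0.002,0,0.129,0,0,0,1,0.002,0,0.123,0,0,0,1,0.002,0,0.11,0,0,0,1,0.002,0,0.08,0,0,0,1,0.002,0,0.04,0,0,0,1,0.002,0,0.03,0,0,0,1,0.002,0,0.03,0,0,0]}}

```text
clock: 20.68
tool_pos: [0.5195, 0.0121, 0.1291]
eef_rot: [[0.29, 0.957, 0.001], [0.957, -0.29, -0.0], [0.0, 0.001, -1.0]]
force: [1.4, 0.2, -1.1]
width: 0.0609
grip_force: 30.0
```

```bash
python3 - <<'E'
from h import *
S=st();print(S["clock"],S["tool_pos"].round(4),S["width"],S["force"].round(1),S["grip_force"])
# mat corners from the wrist view and first top view
s=np.load("top.npy",allow_pickle=True).item();hsv=cv2.cvtColor(s["pixels"],cv2.COLOR_RGB2HSV)
m=cv2.inRange(hsv,(55,40,50),(100,255,255));M=np.zeros_like(m);M[205:290,345:445]=m[205:290,345:445];M=cv2.morphologyEx(M,cv2.MORPH_CLOSE,np.ones((5,5)))
c=max(cv2.findContours(M,0,1)[0],key=cv2.contourArea)
p=cast(s,c[:,0],.003)[:,:2].astype(np.float32)*1000;print("mat rect",cv2.minAreaRect(p))
print("mat moments",(lambda a:(a["m10"]/a["m00"],a["m01"]/a["m00"]))(cv2.moments(p[:,None])))
go([.488,-.320,.13],-3.6)
w=snap("wrist");save("w6.png",w["pixels"])
E
```

```text
20.675 [0.5195 0.0121 0.1291] 0.060852986195622225 [ 1.4  0.2 -1.1] 29.999924898147583
mat rect ((488.4396057128906, -319.2391357421875), (188.0666961669922, 148.07383728027344), 86.56452178955078)
mat moments (488.13499848688133, -319.3963589072264)
-> [ 0.488 -0.32   0.13 ] shift [-0.3269, 0.0662, -0.0009] turn [0.07, -0.0, -13.26]
```

View pics/w6.png

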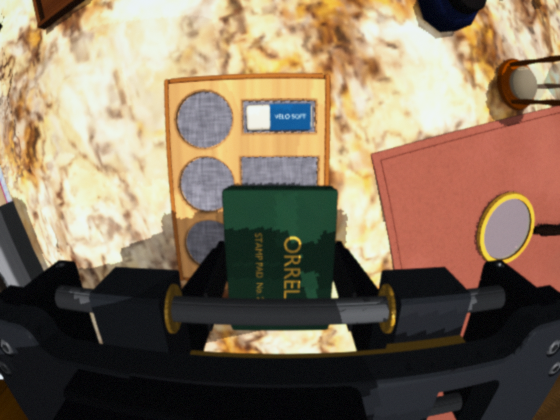

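The pad hangs level, lid up (200-330, 185-300). Now I carry it over the mat, turning 13.4° to line up with the mat's long side.

Emit:
{"method": "arm_command", "body": {"deltas": [1,-0.025,0.005,0,0,0,-1,1,-0.07,0.014,0,0,0,-3,1,-0.12,0.024,0,0,0,-5,1,-0.17,0.035,0,0,0,-7,1,-0.22,0.045,0,0,0,-9,1,-0.27,0.055,0,0,0,-11,1,-0.31,0.063,0,0,0,-13,1,-0.324,0.066,0,0,0,-13.4,1,-0.325,0.066,0,0,0,-13.4,1,-0.325,0.066,0.02,0,0,-13.4,1,-0.325,0.066,0.055,0,0,-13.4,1,-0.325,0.066,0.08,0,0,-13.4,1,-0.325,0.066,0.09,0,0,-13.4,1,-0.325,0.066,0.09,0,0,-13.4,1,-0.325,0.066,0.09,0,0,-13.4]}}

```text
clock: 22.6
tool_pos: [0.4888, -0.318, 0.0395]
eef_rot: [[0.06, 0.998, 0.001], [0.998, -0.06, -0.001], [-0.001, 0.001, -1.0]]
force: [0.3, -0.0, -0.9]
width: 0.061
grip_force: 30.0
```

```bash
python3 - <<'E'
from h import *
S=st();print(S["clock"],S["tool_pos"].round(4),S["width"],S["force"].round(1),S["grip_force"])
go([.4885,-.318,.024],-3.45)
w=snap("wrist");save("w7.png",w["pixels"]);np.save("wrist7.npy",w,allow_pickle=True)
E
```

```text
22.6 [ 0.4888 -0.318   0.0395] 0.060957328121499385 [ 0.3 -0.  -0.9] 29.999889135360718
-> [ 0.4885 -0.318   0.024 ] shift [0.0, -0.0003, 0.0155] turn [0.06, 0.04, 0.0]
```

View pics/w7.png

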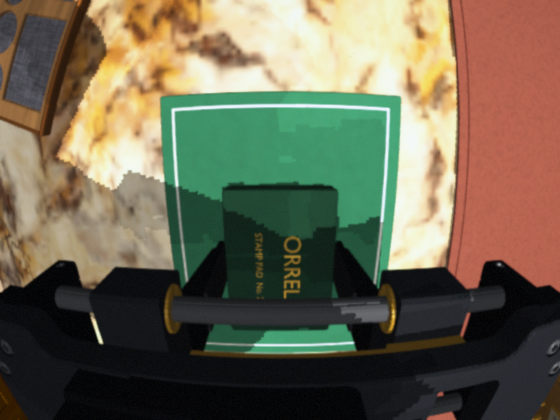

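The pad is centred over the mat and parallel to it: pad columns 223-337, mat 162-402. I lower it and release.

Emit:
{"method": "arm_command", "body": {"deltas": [1,0,0,0.01,0,0,0,1,0,0,0.015,0,0,0,1,0,0,0.016,0,0,0,1,0,0,0.016,0,0,0,0,0,0,0.016,0,0,0,-0.6,0,0,0.016,0,0,0,-0.6,0,0,0.016,0,0,0,-0.6,0,0,0.016,0,0,0,-0.6,0,0,0,0,0,0,-0.6,0,0,-0.05,0,0,0,-0.6,0,0,-0.1,0,0,0,-0.6,0,0,-0.125,0,0,0,-0.6,0,0,-0.125,0,0,0,-0.6,0,0,-0.125,0,0,0]}}

```text
clock: 24.4
tool_pos: [0.488, -0.3178, 0.1633]
eef_rot: [[0.06, 0.998, -0.0], [0.998, -0.06, 0.0], [0.0, -0.0, -1.0]]
force: [-0.5, -0.1, 0.4]
width: 0.0761
grip_force: 0.0
```

```bash
python3 - <<'E'
from h import *
S=st();print(S["clock"],S["tool_pos"].round(4),S["width"],S["force"].round(1))
w=snap("wrist");np.save("wrist8.npy",w,allow_pickle=True);hsv=cv2.cvtColor(w["pixels"],cv2.COLOR_RGB2HSV);save("w8.png",w["pixels"])
go([.4035,.3185,.163],-16.9)
# stamps in tray from earlier top4, for pick; TCP at release was the truth too
E
```

```text
24.4 [ 0.488  -0.3178  0.1633] 0.07608592759961147 [-0.5 -0.1  0.4]
-> [0.4035 0.3185 0.163 ] shift [0.63, -0.1227, 0.0005] turn [-0.08, -0.04, 13.44]
```

View pics/w8.png

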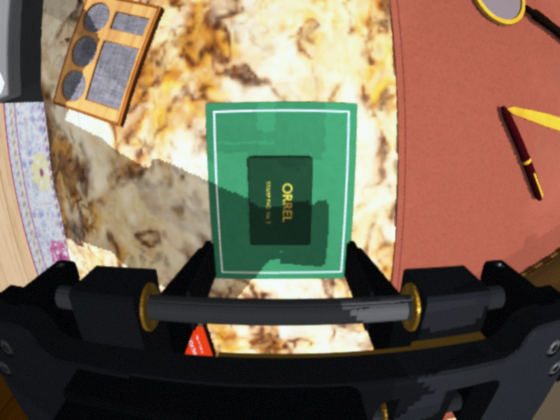

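The pad lies lid up in the middle of the mat at (280,200), parallel to its border. I fetch the blue stamp next and check the pad's numbers on the way.

Emit:
{"method": "arm_command", "body": {"deltas": [-0.4,0.03,-0.006,0,0,0,1,-0.2,0.085,-0.017,0,0,0,2,0,0.145,-0.028,0,0,0,3,0,0.205,-0.04,0,0,0,4,0,0.265,-0.052,0,0,0,6,0,0.325,-0.063,0,0,0,7,0,0.385,-0.075,0,0,0,8,0,0.445,-0.087,0,0,0,10,0,0.5,-0.098,0,0,0,11,0,0.55,-0.107,0,0,0,12,0,0.595,-0.116,0,0,0,13,0,0.622,-0.121,0,0,0,13.4,0,0.63,-0.123,0,0,0,13.4,0,0.63,-0.123,0,0,0,13.4,0,0.63,-0.123,0,0,0,13.4]}}

```text
clock: 26.32
tool_pos: [0.4037, 0.3172, 0.1634]
eef_rot: [[0.291, 0.957, -0.001], [0.957, -0.291, -0.001], [-0.001, -0.0, -1.0]]
force: [0.8, -0.0, 0.0]
width: 0.0479
grip_force: 0.0
```

```bash
python3 - <<'E'
from h import *
S=st();print(S["clock"],S["tool_pos"].round(4),S["width"],S["force"].round(1))
go([.403,.319,.0495]); go([.403,.319,.163])
s=snap("top");P=pts(s);hsv=cv2.cvtColor(s["pixels"],cv2.COLOR_RGB2HSV)
m=cv2.inRange(hsv,(40,40,20),(100,255,255));M=np.zeros_like(m);M[205:290,345:445]=m[205:290,345:445];M=cv2.morphologyEx(M,cv2.MORPH_CLOSE,np.ones((5,5)))
c=max(cv2.findContours(M,0,1)[0],key=cv2.contourArea);print("mat",cv2.minAreaRect(cast(s,c[:,0],.003)[:,:2].astype(np.float32)*1000))
D=(hsv[...,2]<95).astype(np.uint8);D[:215]=0;D[275:]=0;D[:,:368]=0;D[:,428:]=0;D=cv2.morphologyEx(D,cv2.MORPH_CLOSE,np.ones((5,5)))
c=max(cv2.findContours(D,0,1)[0],key=cv2.contourArea);print("pad",cv2.minAreaRect(cast(s,c[:,0],.02)[:,:2].astype(np.float32)*1000))
E
```

```text
26.325 [0.4037 0.3172 0.1634] 0.04794399491314404 [ 0.8 -0.   0. ]
-> [0.403  0.319  0.0495] shift [0.0016, -0.0012, 0.1139] turn [-0.02, 0.04, -0.01]
-> [0.403 0.319 0.163] shift [0.0015, -0.0012, 0.0004] turn [-0.02, 0.04, -0.01]
mat ((488.4993896484375, -319.90093994140625), (190.8642578125, 149.93887329101562), 86.31342315673828)
pad ((485.9037780761719, -319.6785583496094), (94.33447265625, 64.86798858642578), 86.57685089111328)
```

The pad is within 3 mm of the mat's centre and within 0.3° of its axis. I grip the blue stamp.

Emit:
{"method": "arm_command", "body": {"deltas": [0,0.002,-0.001,0.04,0,0,0,0,0.002,-0.001,0.08,0,0,0,0,0.002,-0.001,0.105,0,0,0,0,0.002,-0.001,0.113,0,0,0,0,0.002,-0.001,0.113,0,0,0,0.5,0.002,-0.001,0.113,0,0,0,1,0.002,-0.001,0.113,0,0,0,1,0.002,-0.001,0.113,0,0,0,1,0.002,-0.001,0.113,0,0,0,1,0.002,-0.001,0.113,0,0,0,1,0.002,-0.001,0.1,0,0,0,1,0.002,-0.001,0.06,0,0,0,1,0.002,-0.001,0.02,0,0,0,1,0.002,-0.001,0,0,0,0,1,0.002,-0.001,0,0,0,0]}}

```text
clock: 28.25
tool_pos: [0.4036, 0.3207, 0.1654]
eef_rot: [[0.29, 0.957, 0.003], [0.957, -0.29, 0.002], [0.002, 0.002, -1.0]]
force: [-0.7, -0.2, -1.1]
width: 0.0292
grip_force: 30.0
```

```bash
python3 - <<'E'
from h import *
S=st();print(S["clock"],S["tool_pos"].round(4),S["width"],S["force"].round(1),S["grip_force"])
go([.4807,.106,.0565])
w=snap("wrist");save("w9.png",w["pixels"][180:320,180:380])
# is the held stamp upright? blob axis of the held stamp, in wrist picture
hsv=cv2.cvtColor(w["pixels"],cv2.COLOR_RGB2HSV);m=cv2.inRange(hsv,(100,90,40),(125,255,255));m[:190]=0;m[320:]=0;m[:,:230]=0;m[:,330:]=0
v,u=np.nonzero(m);print(len(u),u.mean(),v.mean(),[ (r,u[v==r].min(),u[v==r].max()) for r in range(v.min(),v.max(),8) if (v==r).any()])
E
```

```text
28.25 [0.4036 0.3207 0.1654] 0.029249998793179452 [-0.7 -0.2 -1.1] 30.000073471746873
-> [0.4807 0.106  0.0565] shift [-0.1834, 0.1358, 0.1087] turn [0.13, -0.14, 0.04]
3028 279.4851387054161 269.5752972258917 [(234, np.int64(276), np.int64(283)), (242, np.int64(266), np.int64(294)), (250, np.int64(260), np.int64(300)), (258, np.int64(254), np.int64(305)), (266, np.int64(251), np.int64(307)), (274, np.int64(251), np.int64(308)), (282, np.int64(251), np.int64(307)), (290, np.int64(255), np.int64(304)), (298, np.int64(260), np.int64(300))]
```

View pics/w9.png

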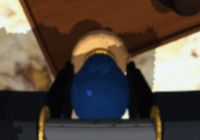

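The blue stamp is held upright between the pads. I carry it to its well and set it in.

Emit:
{"method": "arm_command", "body": {"deltas": [1,-0.02,0.015,0,0,0,0,1,-0.06,0.045,0,0,0,0,1,-0.1,0.075,0,0,0,0,1,-0.14,0.105,0,0,0,0,1,-0.17,0.127,0,0,0,0,1,-0.182,0.136,0,0,0,0,1,-0.182,0.136,0,0,0,0,1,-0.182,0.136,0.01,0,0,0,1,-0.182,0.136,0.045,0,0,0,1,-0.182,0.136,0.08,0,0,0,1,-0.182,0.136,0.095,0,0,0,1,-0.182,0.136,0.103,0,0,0,1,-0.182,0.136,0.106,0,0,0,1,-0.182,0.136,0.106,0,0,0,1,-0.182,0.136,0.106,0,0,0]}}

```text
clock: 30.18
tool_pos: [0.4809, 0.1068, 0.0582]
eef_rot: [[0.29, 0.957, 0.001], [0.957, -0.29, 0.0], [0.0, 0.001, -1.0]]
force: [0.4, 0.4, -1.0]
width: 0.0297
grip_force: 30.0
```

```bash
python3 - <<'E'
from h import *
S=st();print(S["clock"],S["tool_pos"].round(4),S["width"],S["force"].round(1),S["grip_force"])
go([.4807,.106,.0575]); go([.483,.3255,.163]) 
E
```

```text
30.175 [0.4809 0.1068 0.0582] 0.02968645987529615 [ 0.4  0.4 -1. ] 29.999879765091464
-> [0.4807 0.106  0.0575] shift [-0.0008, 0.0001, 0.0007] turn [0.06, -0.02, 0.04]
-> [0.483  0.3255 0.163 ] shift [0.21, -0.0613, -0.1048] turn [0.06, -0.02, 0.04]
```

Emit:
{"method": "arm_command", "body": {"deltas": [1,0,0,0.001,0,0,0,1,0,0,0.0015,0,0,0,0.5,0,0,0.0015,0,0,0,0,0,0,0.0015,0,0,0,0,0,0,0.0015,0,0,0,0,0,0,-0.03,0,0,0,0,0,0,-0.08,0,0,0,0,0.02,-0.006,-0.106,0,0,0,0,0.07,-0.02,-0.106,0,0,0,0,0.12,-0.035,-0.106,0,0,0,0,0.17,-0.05,-0.106,0,0,0,0,0.2,-0.059,-0.106,0,0,0,0,0.21,-0.062,-0.106,0,0,0,0,0.21,-0.062,-0.106,0,0,0,0,0.21,-0.062,-0.08,0,0,0,0,0.21,-0.062,-0.04,0,0,0,0,0.21,-0.062,-0.01,0,0,0,0,0.21,-0.062,0.006,0,0,0,0,0.21,-0.062,0.007,0,0,0,0,0.21,-0.062,0.007,0,0,0]}}

```text
clock: 32.67
tool_pos: [0.4827, 0.3256, 0.0515]
eef_rot: [[0.29, 0.957, 0.001], [0.957, -0.29, 0.0], [0.001, 0.001, -1.0]]
force: [0.8, -0.2, -0.6]
width: 0.0478
grip_force: 0.0
```

```bash
python3 - <<'E'
from h import *
S=st();print(S["clock"],S["tool_pos"].round(4),S["width"],S["force"].round(1),S["grip_force"])
go([.4644,.0518,.0575])
E
```

```text
32.675 [0.4827 0.3256 0.0515] 0.047809152790161534 [ 0.8 -0.2 -0.6] 0.0
-> [0.4644 0.0518 0.0575] shift [-0.2673, 0.062, -0.0061] turn [0.06, -0.05, 0.02]
```

Emit:
{"method": "arm_command", "body": {"deltas": [0.5,0,0,0,0,0,0,1,0,0,0,0,0,0,1,0,0,0,0,0,0,1,0,0,0,0,0,0,1,0,0,-0.02,0,0,0,1,0,0,-0.06,0,0,0,1,0,0,-0.1,0,0,0,1,0,0,-0.113,0,0,0,1,-0.03,0.007,-0.113,0,0,0,1,-0.08,0.019,-0.113,0,0,0,1,-0.13,0.03,-0.113,0,0,0,1,-0.18,0.042,-0.113,0,0,0,1,-0.23,0.053,-0.113,0,0,0,1,-0.257,0.06,-0.113,0,0,0,1,-0.267,0.062,-0.113,0,0,0,1,-0.267,0.062,-0.113,0,0,0,1,-0.267,0.062,-0.1,0,0,0,1,-0.267,0.062,-0.06,0,0,0,1,-0.267,0.062,-0.025,0,0,0,1,-0.267,0.062,-0.015,0,0,0]}}

```text
clock: 35.17
tool_pos: [0.463, 0.053, 0.0635]
eef_rot: [[0.289, 0.957, -0.004], [0.957, -0.289, 0.0], [-0.001, -0.004, -1.0]]
force: [0.9, 0.4, 0.8]
width: 0.028
grip_force: 30.0
```

```bash
python3 - <<'E'
from h import *
S=st();print(S["clock"],S["tool_pos"].round(4),S["width"],S["force"].round(1),S["grip_force"])
go([.4644,.0518,.0575]);go([.5625,.331,.163])
E
```

```text
35.175 [0.463  0.053  0.0635] 0.028028482272931563 [0.9 0.4 0.8] 29.99992484226823
-> [0.4644 0.0518 0.0575] shift [-0.0008, 0.0017, 0.006] turn [-0.2, 0.06, 0.11]
-> [0.5625 0.331  0.163 ] shift [0.2948, 0.0146, -0.0999] turn [-0.2, 0.06, 0.11]
```

Emit:
{"method": "arm_command", "body": {"deltas": [1,0,0,0.004,0,0,0,1,0,0,0.0075,0,0,0,1,0,0,0.009,0,0,0,1,0,0,0.009,0,0,0,0.5,0,0,0.009,0,0,0,0,0,0,0.009,0,0,0,0,0,0,0.009,0,0,0,0,0,0,-0.02,0,0,0,0,0,0,-0.07,0,0,0,0,0.02,0.001,-0.098,0,0,0,0,0.07,0.003,-0.098,0,0,0,0,0.12,0.005,-0.098,0,0,0,0,0.175,0.007,-0.098,0,0,0,0,0.23,0.01,-0.098,0,0,0,0,0.275,0.012,-0.098,0,0,0,0,0.295,0.0125,-0.098,0,0,0,0,0.295,0.0125,-0.098,0,0,0,0,0.295,0.0125,-0.098,0,0,0]}}

```text
clock: 37.42
tool_pos: [0.5612, 0.3302, 0.1634]
eef_rot: [[0.29, 0.957, -0.001], [0.957, -0.29, -0.0], [-0.001, -0.0, -1.0]]
force: [-0.1, -1.1, 0.2]
width: 0.0477
grip_force: 0.0
```

```bash
python3 - <<'E'
from h import *
S=st();print(S["clock"],S["tool_pos"].round(4),S["width"],S["force"].round(1),S["grip_force"])
go([.562,.331,.05])
s=snap("top");save("t9.png",cv2.resize(s["pixels"][170:310,90:310],(800,510)))
P=pts(s);Z=np.where(s["range_z"]>0,P[...,2],0)
m=(Z>.05)&(Z<.12)&(P[...,0]>.33)&(P[...,0]<.62)&(P[...,1]<.4)&(P[...,1]>-.1)
n,lab,stt,cen=cv2.connectedComponentsWithStats(m.astype(np.uint8))
for i in range(1,n):
    q=P[lab==i]
    if len(q)>30: print(cen[i].round(1),len(q),"mean",q.mean(0).round(4),"zmax",q[:,2].max().round(4),s["pixels"][lab==i].mean(0).round())
E
```

```text
37.425 [0.5612 0.3302 0.1634] 0.047678230338483826 [-0.1 -1.1  0.2] 0.0
-> [0.562 0.331 0.05 ] shift [0.0011, 0.0005, 0.1134] turn [-0.02, 0.04, 0.03]
[126.5 207.2] 138 mean [0.5604 0.3281 0.0734] zmax 0.083 [92. 47. 23.]
[220.3 244. ] 135 mean [0.4807 0.1068 0.0809] zmax 0.0888 [ 69.  76. 108.]
[243.8 251.9] 136 mean [0.4639 0.0527 0.0756] zmax 0.0843 [58. 48. 38.]
```

View pics/t9.png

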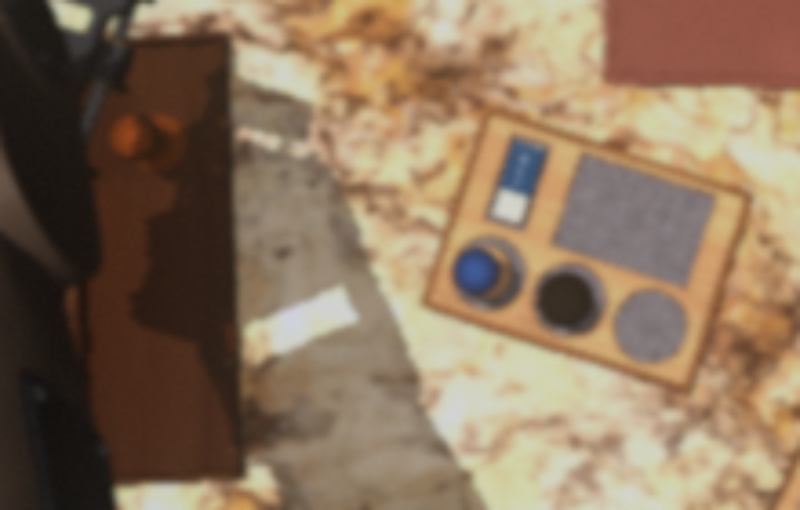

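Blue (485,270) and dark (568,297) are back in their own wells, at the same heights as at the start. Brown is last.

Emit:
{"method": "arm_command", "body": {"deltas": [0,0.001,0,0.04,0,0,0,0,0.001,0,0.08,0,0,0,0,0.001,0,0.105,0,0,0,0,0.001,0,0.113,0,0,0,0,0.001,0,0.113,0,0,0,0.5,0.001,0,0.113,0,0,0,1,0.001,0,0.113,0,0,0,1,0.001,0,0.113,0,0,0,1,0.001,0,0.113,0,0,0,1,0.001,0,0.113,0,0,0,1,0.001,0,0.1,0,0,0,1,0.001,0,0.06,0,0,0,1,0.001,0,0.02,0,0,0,1,0.001,0,-0.005,0,0,0,1,0.001,0,-0.005,0,0,0,1,0.001,0,-0.005,0,0,0]}}

```text
clock: 39.48
tool_pos: [0.5614, 0.3316, 0.1678]
eef_rot: [[0.29, 0.957, -0.001], [0.957, -0.29, -0.001], [-0.001, -0.001, -1.0]]
force: [1.1, 0.1, -1.5]
width: 0.0282
grip_force: 30.0
```

```bash
python3 - <<'E'
from h import *
S=st();print(S["clock"],S["tool_pos"].round(4),S["width"],S["force"].round(1),S["grip_force"])
go([.448,-.003,.168])
E
```

```text
39.475 [0.5614 0.3316 0.1678] 0.028196512978567262 [ 1.1  0.1 -1.5] 29.99987283954397
-> [ 0.448 -0.003  0.168] shift [-0.3532, -0.0115, 0.0001] turn [-0.05, 0.05, 0.04]
```

Emit:
{"method": "arm_command", "body": {"deltas": [1,-0.025,-0.001,0,0,0,0,1,-0.07,-0.002,0,0,0,0,1,-0.12,-0.004,0,0,0,0,1,-0.17,-0.006,0,0,0,0,1,-0.22,-0.007,0,0,0,0,1,-0.27,-0.009,0,0,0,0,1,-0.315,-0.01,0,0,0,0,1,-0.343,-0.011,0,0,0,0,1,-0.353,-0.0115,0,0,0,0,1,-0.353,-0.0115,0,0,0,0,1,-0.353,-0.0115,0.01,0,0,0,1,-0.353,-0.0115,0.045,0,0,0,1,-0.353,-0.0115,0.08,0,0,0,1,-0.353,-0.0115,0.1,0,0,0,1,-0.353,-0.0115,0.108,0,0,0,1,-0.353,-0.0115,0.11,0,0,0,1,-0.353,-0.0115,0.11,0,0,0]}}

```text
clock: 41.6
tool_pos: [0.4487, -0.0025, 0.059]
eef_rot: [[0.29, 0.957, 0.001], [0.957, -0.29, -0.0], [0.0, 0.001, -1.0]]
force: [-0.5, 0.5, -0.1]
width: 0.0276
grip_force: 30.0
```

```bash
python3 - <<'E'
from h import *
S=st();print(S["clock"],S["tool_pos"].round(4),S["width"],S["force"].round(1),S["grip_force"])
go([.448,-.003,.057])
E
```

```text
41.6 [ 0.4487 -0.0025  0.059 ] 0.02764149250023926 [-0.5  0.5 -0.1] 29.999879939714447
-> [ 0.448 -0.003  0.057] shift [-0.0007, -0.0006, 0.002] turn [0.04, -0.0, 0.05]
```

Emit:
{"method": "arm_command", "body": {"deltas": [1,0,0,0.001,0,0,0,1,0,0,0.002,0,0,0,1,0,0,0.002,0,0,0,0.5,0,0,0.002,0,0,0,0,0,0,0.002,0,0,0,0,0,0,0.002,0,0,0,0,0,0,-0.03,0,0,0,0,0,0,-0.08,0,0,0,0,0,0,-0.12,0,0,0,0,-0.06,0,-0.14,0,0,0,0,-0.12,0,-0.14,0,0,0,0,-0.18,0,-0.14,0,0,0,0,-0.24,0,-0.14,0,0,0,0,-0.28,0.04,-0.14,0,0,0,0,-0.28,0.08,-0.14,0,0,0,0,-0.28,0.08,-0.14,0,0,0,0,-0.28,0.08,-0.14,0,0,0]}}

```text
clock: 43.72
tool_pos: [0.4431, -0.2932, 0.1982]
eef_rot: [[0.29, 0.957, -0.001], [0.957, -0.29, 0.001], [0.0, -0.001, -1.0]]
force: [-0.7, 0.0, 0.2]
width: 0.0474
grip_force: 0.0
```

```bash
python3 - <<'E'
from h import *
S=st();print(S["clock"],S["tool_pos"].round(4),S["width"],S["force"].round(1))
s=snap("top");P=pts(s);Z=np.where(s["range_z"]>0,P[...,2],0)
m=(Z>.05)&(Z<.12)&(P[...,0]>.33)&(P[...,0]<.56)&(P[...,1]<.4)&(P[...,1]>-.1)
n,lab,stt,cen=cv2.connectedComponentsWithStats(m.astype(np.uint8))
for i in range(1,n):
    q=P[lab==i]
    if len(q)>30: print(cen[i].round(1),len(q),"mean",q.mean(0).round(4),"zmax",q[:,2].max().round(4),s["pixels"][lab==i].mean(0).round())
s2=snap("scene");save("fin.png",np.hstack([cv2.resize(s2["pixels"][80:300,130:470],(400,260)),cv2.resize(s["pixels"][100:310,90:440],(400,260))]))
E
```

```text
43.725 [ 0.4431 -0.2932  0.1982] 0.047419547601585864 [-0.7  0.   0.2]
[220.3 244. ] 134 mean [0.4807 0.1068 0.0808] zmax 0.0898 [ 72.  79. 109.]
[243.7 252. ] 136 mean [0.4638 0.0527 0.0755] zmax 0.0842 [59. 49. 39.]
[268.  259.7] 138 mean [ 0.4477 -0.0037  0.0799] zmax 0.0886 [124.  69.  40.]
```

View pics/fin.png

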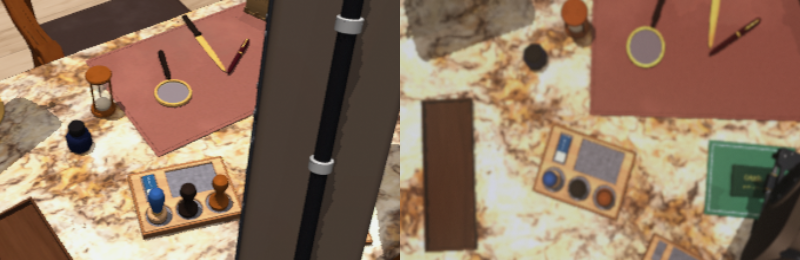

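The left half shows all three stamps upright in their own wells, with the eraser, bottle and timer in place. The right half shows the pad on the mat at about (755,180), and the gripper is touching nothing. I hand the job in.

```bash
python3 -c "
from plant import manip
print(manip.sign_off())"
```

```text
the job is handed in; nothing more can be done
None
```

The job is handed in at about 44 s of the 125 s allowed: all three stamps stand upright in their own wells, the ink pad lies lid up on the mat within 3 mm of its centre and lined up with its long side, and the eraser, ink bottle and sand timer look unmoved in the last pictures.

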